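# Pin the sander's disc, open the dust box and show its filter plate

## Task

Lock the sander's disc by pushing the loose steel lock pin all the way down through the disc's front ear into the lug below it, and leave it there; only then swing the dust-box flap up until it stands open by itself. Draw the hidden filter plate straight up out of the box and finish while still holding it in the gripper: upright, still and touching nothing else, about a hand's breadth (10 cm) of clear air above the middle of the white rubber square. Do not disturb the stud pot, the sole block, the awl or the black control knob.

Things in the scene. Friction and masses are not known exactly. Their poses are not given: they have to be found in the camera images.
- sander: Small grey bench sander, fixed, 235 x 320 mm over all, 90 mm high (deck and dust-box rim). Origin: centre of its underside; its x points away from the robot (yaw within 0.25 rad), y left, z up. Left (+y) half: horizontal sanding disc. Right half: open-topped dust box under a hinged steel flap, with a low pod carrying the black knob in front of it.
- ear_hole (a point): Centre of the 13 mm hole in the disc's front ear, at the ear's top face, 100 mm above the table. The disc (radius 64 mm) has four flat steel ears 36 mm wide, 8 mm thick, with holes 85 mm from its axis; the front one (towards the robot) stands exactly over the fixed lug. The disc turns stiffly (0.15 Nm) and starts with the holes in line.
- lug_hole (a point): Centre of the mouth of the 13 mm through hole in the fixed lug on the sander's front, 10 mm below ear_hole, same vertical line; the lug is 25 mm thick (its top is 90 mm above the table). A fully home pin has its collar resting on the ear and its tip 30 mm below this point.
- pin: Loose steel lock pin, 80 g, upright in the wooden block. Origin: its tip (lower end), z up along the pin. Shank 10 mm diameter, 40 mm long, last 6 mm tapered; then a collar 22 mm diameter, 4 mm thick; then a round grip 16 mm diameter from 44 to 80 mm above the tip. At the start the tip is 10 mm and the collar's underside 50 mm above the table.
- pin_block: Wooden block 75 x 75 x 50 mm, fixed, with one 14 mm hole 45 mm deep in the middle of its top, where the pin stands loose at the start. Origin: centre of its underside. It stands to the left or to the right of the sander (the rubber square is on the other side).
- flap (a joint): Opening angle of the flap, rad: 0 shut, 1.57 upright, stop at 2.0; starts between 0 and 0.12. A stiff hinge (0.15 Nm friction) keeps it where it is left. It turns about the sander's +y axis: its near edge goes up and away from the robot. The flap is a steel sheet, 118 mm from hinge to near edge, 100 mm wide, 4 mm thick.
- flap_handle (a point): Middle of the flap's handle: a round black bar along the sander's y, 34 mm long, 14 mm diameter, on one 10 mm post at its middle, so its ends can be pinched from above. Its axis is 30 mm above the flap's upper face, 90 mm from the hinge along the flap, 34 mm from the hinge across it. 123 mm above the table when shut. Site z: the flap's outward normal; x: towards the hinge.
- flap_hinge (a point): Middle of the flap's hinge line (which runs along the sander's y axis), at the far edge of the dust box, 89 mm above the table.
- filter: Metal filter plate, 90 g, hidden under the flap, standing in a slot. 8 mm thick (x), 80 wide (y), 50 high, plus a grip tab 30 wide, 8 thick, 22 high on top. Origin: middle of its lower edge, z up. Starts at x -22.5, y -85, z +12 mm in the sander's frame, same yaw. Box opening 103 (x) by 84 mm (y) centred on it; slot ribs hold only its side edges, up to 55 mm above the table, 2 mm play.
- rubber_square: White rubber sole square, 110 x 110 x 10 mm, fixed flat on the table. Origin: centre of its underside.
- knob (a joint): Turn of the small black control knob on the sander's pod, rad, 0 at the start; to be left alone. It stands on the sander at x -103 mm, y -108 mm, base 45 mm above the table.
- stud_pot: Brass pot of shoe studs, 72 mm diameter, 50 mm high, beyond and left of the sander; origin: centre of its underside. To be left alone.
- sole_block: Wooden sole-shaped block, about 210 x 84 x 32 mm, beyond and right of the sander; origin in its underside near its middle. To be left alone.
- awl: Awl with wooden handle and steel point, 140 mm long, 22 mm thick, lying behind the sander; origin on the table where handle meets the point. To be left alone.
Things that resemble listed ones, but are neither listed nor needed, are in the scene too. Of the things that look like the pin, the smaller one is meant.

How it is judged:
On the way, in this order (a step that is already met when the one before it is completed fails the run):
1. the lock pin is fully down through the ear and the lug, and let go (horizontal distance between pin and lug_hole below 0.004 m and z of pin in the frame of lug_hole below -0.025 m and angle between pin's own z axis and vertical below 0.12 rad and contact force between pin and the fingers below 0.1 N), for 0.2 s.
2. the flap stands open by itself, let go (value of joint flap above 1 rad and contact force between sander and the fingers below 0.1 N), for 0.2 s.
3. the filter plate is drawn up clear of the dust box (z of filter in the frame of sander above 0.095 m and contact force between filter and the fingers above 0.5 N), for 0.1 s.
At the end, for the whole second after the job is handed in: Filter plate in the fingers, still, upright within 15 deg, lower edge 50-160 mm above the rubber square, within 40 mm of its middle, touching nothing else. Pin released, tip 25 mm or more below the lug top, within 4 mm of the hole axis. Flap open over 1.0 rad (all of step 1 and value of joint flap above 1 rad and contact force between filter and the fingers above 0.5 N and horizontal distance between filter and rubber_square below 0.04 m and z of filter in the frame of rubber_square between 0.06 and 0.17 m and angle between filter's own z axis and vertical below 0.26 rad and linear speed of filter below 0.03 m/s and contact force between filter and sander below 0.05 N and contact force between filter and rubber_square below 0.05 N); the arm keeps its last pose, push and grip.
It fails at once if the stud pot is pushed more than 30 mm (distance of stud_pot from where it was at the start of the episode above 0.03 m).
It fails at once if the sole block is pushed more than 30 mm (distance of sole_block from where it was at the start of the episode above 0.03 m).
It fails at once if the awl is pushed more than 30 mm (distance of awl from where it was at the start of the episode above 0.03 m).
It fails at once if the control knob is turned more than 0.3 rad (value of joint knob above 0.3 rad).
It also fails if it takes over 72 s, if anything falls off the work surface, if the arm or the gripper's body presses on something with over 40 N, if the wrist force passes 120 N, or if a joint passes its speed limit or range.

## Robot

A 6-joint arm with a two-finger parallel gripper is mounted at the origin on the work surface. World frame = base frame: x ahead of the robot, y to its left, z up, the work surface at z = 0. Lengths are in m, angles in rad, forces in N, time in s.
With the tool pointing down it reaches from about 0.4 to 0.825 m from the base axis. Payload 7 kg.
Tool frame: the origin (TCP) lies midway between the tips of the shut fingers; the grasp point (between the pads) lies arm.hold_point_z behind it (arm.hold_point_z is the distance from the TCP to the grasp point, in m); z points along the fingers, y is the line along which they close (so a half turn about z gives the same grasp; the last joint's range is limited). The gripper opens to 88 mm and grips with 3 to 60 N. Pads are 19 mm wide; open, the fingers measure 130 mm over their backs; the gripper's body (78 mm by 193 mm) begins 47 mm behind the grasp point.
Start: joints at [-0.878, 0.359, 0.012, 0, -1.224, -0.288], TCP at [0.266, -0.62, 0.227] pointing down, gripper open.
Joint ranges: [-3.07, 3.07], [-1.43, 2.12], [-1.02, 1.25], [-3.03, 1.67], [-3.05, -0], [-3.03, 3.03]. Speed limits (rad/s): [2.39, 2.39, 3.01, 3.14, 3.14, 3.14].

## Interface

Orientations are given as [roll, pitch, yaw] about the fixed x, y, z axes, in that order (R = Rz(yaw) Ry(pitch) Rx(roll)).
In Python, from station import arm gives the robot as it stands.
- The arm moves only by the shell command python3 -m crank 'ROWS' [OPENING] [FORCE]. ROWS is JSON, a list that holds one entry, the list of rows, each a list of 4 numbers: the shift along the tool's x, y, z in units of 25 mm (1.0 is 25 mm), then the turn about the tool's z in units of 5 degrees (1.0 is 5 degrees). A call has 1 to 12 rows; each row is the pose to reach, as a shift and turn from the pose commanded when the call began, along the tool's axes at that moment; what a row does not reach only later rows make up. A row lasts 1/8 s, in which the tool goes at most 62.5 mm and 10.7 degrees, less where a joint would pass 70% of its speed; a pose out of reach is approached as far as the arm can. A call with a gripper value outside its range is refused whole. OPENING is the closure, from 0 (fully open) to 1 (shut), set as the call begins (- or left out, the last holds). The fingers move at their own pace and stop on an object; FORCE is the grip in N (left out, the last holds). Time passes only in rows, so rows that repeat a pose let the fingers close. It gives the time, the measured TCP pose, the force, the opening and the grip force at its end, in the units of the state.
- arm.get_state(): the state, without advancing time (a new reading comes with each control period).
- arm.grab_frame(name): name is "scene" or "top" or "wrist"; returns (picture, depth): 480x640x3 uint8, red, green, blue; 480x640 float32, m along the optical axis (not along the pixel's ray), 0 where there is no reading.
- arm.get_calibration(name): a dict with "mtx" (3x3 intrinsics, pixels), "R" (3x3) and "t" (3): a world point X has camera coordinates R X + t; the wrist camera has in their place "mount" (4x4, takes a point from camera to tool coordinates, whose origin is the TCP and whose axes are the flange's). Camera axes: x right, y down, z forward; pixel columns grow to the right and rows downward; lengths in m; the calibration is good to about 2 mm. A picture is of the moment at which its call begins: read the wrist's pose just before it. get_calibration takes no time and is no camera call.
- arm.job_done(): hands the job in; it is judged then, once.
Trained networks look in the newest picture that a camera, given by its name, has taken for a name from the list of things; names that differ only in an ending like _2 or _b are one class to them, and where a whole thing is asked for, a point or a joint stands for the part that bears it (a point fixed in the world has none). Each returns a list of dicts, best first, with "score" (0 to 1); they miss things now and then, are a little off and sometimes report something else, mostly with a low value. They report only what shows in the picture. A call takes as long as a camera call. They do not tell look-alikes from the thing itself.
- arm.recognise(thing, camera): "extent" ([left, top, width, height] in pixels, round what is visible of it).
- arm.trace(thing, camera): "mask" (480x640 bool, what is visible of it) and "extent" ([left, top, width, height] in pixels, round what is visible of it).
The state is a dict: "t": time; "q": joint angles; "qd": joint speeds; "joint_efforts": joint torques, N m; "eef_pos": TCP position; "ee_rot": TCP orientation; "force": force on the tool from outside, world axes, zero at the start; "moment": the same for the moment, N m; "width": finger opening in m; "gripper_force": force on a finger pad.
Only numpy, scipy, OpenCV 4.12 (cv2) and the standard library are available. Lean on these libraries where they do the work, as an engineer would, in place of code of your own. Each camera call takes 0.05 s, during which the arm holds its last target. There are 200 camera calls.

## Working session

There is one attempt and no reset: what is moved stays moved. The work goes in short steps, Python scripts to look and compute and a shell command to move; the robot and the scene stay as the last step left them, time stands still between calls to the robot, and variables do not carry over. Pictures are saved under pics/ and viewed, at most 10 in all, crops included, and the job is handed in when it is done.

```bash
ls; mkdir -p pics; cat > h.py <<'E'
import numpy as np, cv2
from station import arm
def world(cam,u,v,d,st=None):
    c=arm.get_calibration(cam); K=c["mtx"]
    p=np.stack([(u-K[0][2])/K[0][0]*d,(v-K[1][2])/K[1][1]*d,d],-1)
    if "R" in c: return (p-np.array(c["t"]))@np.array(c["R"])
    M=np.array(c["mount"]); p=p@M[:3,:3].T+M[:3,3]
    from scipy.spatial.transform import Rotation as Ro
    R=Ro.from_euler("xyz",st["ee_rot"]).as_matrix()
    return p@R.T+np.array(st["eef_pos"])
def cloud(cam,depth,st=None):
    v,u=np.mgrid[:480,:640]
    return world(cam,u,v,depth,st)
def save(n,im): cv2.imwrite("pics/"+n,im[:,:,::-1])
E
python3 - <<'E'
from h import *
st=arm.get_state();print({k:np.round(v,3).tolist() for k,v in st.items()},arm.hold_point_z)
for cam in ["scene","top"]:
    im,d=arm.grab_frame(cam);save(cam+".png",im);np.savez(cam+".npz",im=im,d=d)
    P=cloud(cam,d)
    for t in ["sander","pin","pin_block","flap","flap_handle","filter","rubber_square","knob","ear_hole","stud_pot","sole_block","awl"]:
        for r in arm.trace(t,cam)[:3]:
            m=r["mask"]&(d>0);Q=P[m]
            if r["score"]>.3: print(cam,t,round(r["score"],2),np.round(r["extent"]).tolist(),np.round(np.median(Q,0),3),np.round(np.percentile(Q,2,0),3),np.round(np.percentile(Q,98,0),3))
E
```

```text
pics
{'t': 0.0, 'q': [-0.878, 0.359, 0.011, -0.0, -1.224, -0.288], 'qd': [-0.001, -0.0, -0.0, -0.0, -0.001, -0.0], 'joint_efforts': [0.001, -58.272, 29.305, 6.997, 0.007, -0.0], 'eef_pos': [0.266, -0.62, 0.226], 'ee_rot': [3.14, -0.0, -2.737], 'force': [0.508, 0.091, 0.022], 'moment': [0.003, -0.03, 0.052], 'gripper_force': 0.0, 'width': 0.088} 0.0188
scene sander 0.66 [258.0, 196.0, 165.0, 102.0] [0.587 0.032 0.092] [ 0.457 -0.108  0.007] [0.627 0.169 0.109]
scene pin 0.89 [480.0, 200.0, 14.0, 40.0] [0.403 0.324 0.072] [0.39  0.313 0.007] [0.411 0.336 0.109]
scene pin 0.69 [496.0, 238.0, 10.0, 18.0] [0.496 0.35  0.074] [0.485 0.343 0.054] [0.501 0.36  0.094]
scene pin_block 0.82 [472.0, 238.0, 51.0, 52.0] [0.517 0.347 0.049] [0.458 0.307 0.003] [0.537 0.393 0.055]
scene pin_block 0.49 [302.0, 348.0, 79.0, 38.0] [0.806 0.073 0.02 ] [0.784 0.029 0.001] [0.82  0.151 0.026]
scene flap_handle 0.88 [259.0, 192.0, 58.0, 51.0] [ 0.525 -0.068  0.098] [ 0.465 -0.118  0.092] [ 0.585 -0.021  0.134]
scene rubber_square 0.94 [138.0, 210.0, 61.0, 34.0] [ 0.503 -0.354  0.011] [ 0.439 -0.411  0.001]
[... 1405 characters left out ...]
 0.01 ] [ 0.439 -0.414  0.003] [ 0.549 -0.305  0.016]
top knob 0.41 [343.0, 300.0, 11.0, 12.0] [ 0.444 -0.098  0.086] [ 0.431 -0.111  0.054] [ 0.455 -0.088  0.095]
top ear_hole 0.8 [227.0, 222.0, 89.0, 96.0] [0.535 0.087 0.102] [ 0.439 -0.01   0.094] [0.632 0.184 0.109]
top stud_pot 0.57 [176.0, 196.0, 34.0, 30.0] [0.69  0.296 0.018] [ 0.653  0.258 -0.002] [0.722 0.326 0.053]
top sole_block 0.67 [404.0, 189.0, 78.0, 32.0] [ 0.695 -0.344  0.031] [ 0.663 -0.449  0.015] [ 0.735 -0.257  0.038]
top awl 0.87 [265.0, 167.0, 38.0, 12.0] [0.797 0.06  0.02 ] [ 0.782  0.025 -0.   ] [0.814 0.102 0.028]
top awl 0.35 [178.0, 199.0, 32.0, 30.0] [0.69  0.296 0.019] [ 0.653  0.257 -0.   ] [0.721 0.325 0.053]
```

```bash
python3 - <<'E'
from h import *
t=np.load("top.npz")["im"];s=np.load("scene.npz")["im"]
a=cv2.resize(t[160:350,140:490],(800,434),interpolation=cv2.INTER_CUBIC)
save("a.png",a)
b=cv2.resize(s[180:300,240:540],(800,320),interpolation=cv2.INTER_CUBIC)
save("b.png",b)
E
```

```text
(no output)
```

View pics/a.png

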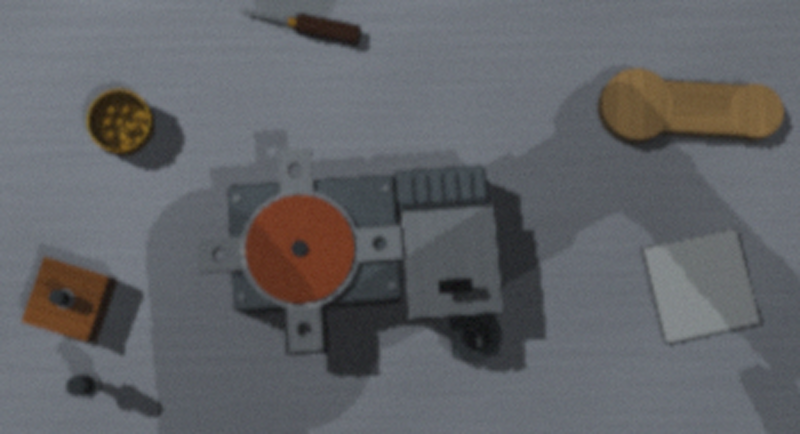

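View pics/b.png

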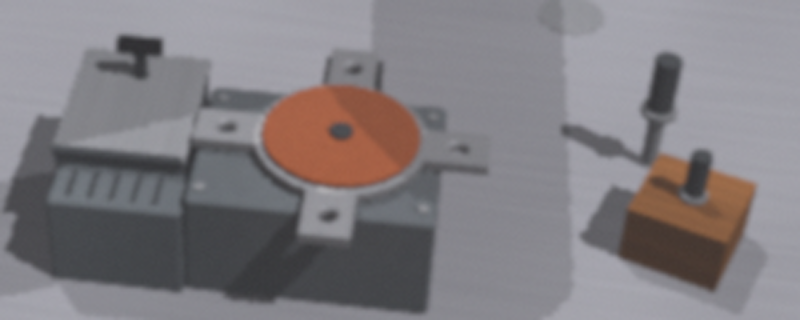

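Look-alikes of the pin in the top picture are at (166,290), the one standing in the wooden block, and at (176,328), a taller one on the table with its top at 109 mm against 90 mm. The smaller one in the block fits the description, and the enlarged crop confirms it. I'll move to the sander for a close view.

```bash
cat >> h.py <<'E'
from scipy.spatial.transform import Rotation as Ro
def rel(x,y,z,yaw,base=None):
    "shift in row units from the pose base (measured if not given)"
    st=arm.get_state(); p=np.array(st["eef_pos"]); r=st["ee_rot"]
    R=Ro.from_euler("xyz",r).as_matrix()
    d=R.T@(np.array([x,y,z])-p)/.025
    dy=(yaw-r[2]+np.pi)%(2*np.pi)-np.pi
    return np.round([*d,-np.degrees(dy)/5],2).tolist()
E
python3 - <<'E'
from h import *
print(np.round(arm.get_calibration("wrist")["mount"],3),arm.get_calibration("wrist")["mtx"])
print(rel(.42,-.3,.33,-np.pi),rel(.42,.09,.33,-np.pi))
E
```

```text
[[ 0.    -0.959 -0.282  0.075]
 [ 1.    -0.     0.001 -0.   ]
 [-0.001 -0.282  0.959 -0.159]
 [ 0.     0.     0.     1.   ]] [[404.72095244   0.         325.40161206]
 [  0.         404.72095244 242.99284629]
 [  0.           0.           1.        ]]
[-10.72, 9.35, -4.14, 4.64] [-16.86, 23.69, -4.14, 4.64]
```

```bash
python3 -m crank '[[[-10.7,9.35,-4.2,2],[-10.7,9.35,-4.2,4.64],[-10.7,9.35,-4.2,4.64],[-10.7,9.35,-4.2,4.64],[-16.9,23.7,-4.2,4.64],[-16.9,23.7,-4.2,4.64],[-16.9,23.7,-4.2,4.64],[-16.9,23.7,-4.2,4.64],[-16.9,23.7,-4.2,4.64],[-16.9,23.7,-4.2,4.64],[-16.9,23.7,-4.2,4.64],[-16.9,23.7,-4.2,4.64]]]' 0.3
python3 -m crank '[[[0,0,0,0],[0,0,0,0],[0,0,0,0],[0,0,0,0]]]'
python3 - <<'E'
from h import *
st=arm.get_state();im,d=arm.grab_frame("wrist");save("w1.png",im);np.savez("w1.npz",im=im,d=d,p=st["eef_pos"],r=st["ee_rot"])
print(st["eef_pos"],st["ee_rot"])
E
```

```text
t: 2.8
eef_pos: [0.4204, 0.092, 0.3323]
ee_rot: [3.141, 0.002, -3.141]
force: [1.5, -0.8, -0.3]
width: 0.0614
gripper_force: 0.0
t: 3.3
eef_pos: [0.4207, 0.0888, 0.3316]
ee_rot: [3.141, 0.0, 3.14]
force: [-0.6, -1.0, -0.4]
width: 0.0613
gripper_force: 0.0
[0.42073447 0.08877496 0.33161052] [3.14139247e+00 2.34332760e-04 3.13952591e+00]
```

View pics/w1.png

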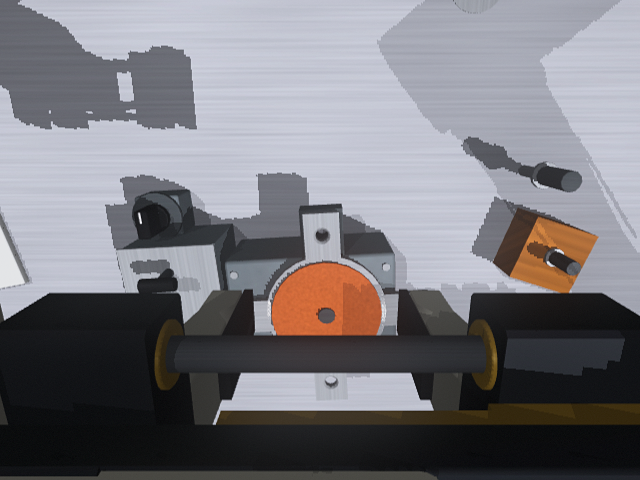

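The wrist view shows the front ear hole at (322,235), the hub at (326,315), the rear ear hole at (331,381), the small pin in the block at (565,261) and the tall look-alike at (560,178). Measuring these with the known heights.

```bash
cat >> h.py <<'E'
def ray(u,v,z,st):
    "wrist pixel to the world at height z"
    a=world("wrist",np.array(u,float),np.array(v,float),np.array(1.),st);c=world("wrist",np.array(0.),np.array(0.),np.array(0.),st)
    return c+(a-c)*(z-c[2])/(a-c)[2]
def blob(im,u,v,r=12,thr=None,dark=True):
    g=cv2.cvtColor(im,cv2.COLOR_RGB2GRAY)[v-r:v+r+1,u-r:u+r+1]
    t,m=cv2.threshold(g,thr or 0,255,(cv2.THRESH_BINARY_INV if dark else cv2.THRESH_BINARY)|(0 if thr else cv2.THRESH_OTSU))
    n,l,s,c=cv2.connectedComponentsWithStats(m)
    k=min(range(1,n),key=lambda i:np.hypot(*(c[i]-r))+ (99 if s[i,4]<15 else 0))
    return c[k][0]+u-r,c[k][1]+v-r,s[k].tolist(),t
E
python3 - <<'E'
from h import *
z=np.load("w1.npz");im,d=z["im"],z["d"];st={"eef_pos":z["p"],"ee_rot":z["r"]}
f=None
for u,v,h in [(322,235,.1),(331,381,.1),(326,315,.109)]:
    a,b,s,t=blob(im,u,v);X=ray(a,b,h,st);print(round(a,1),round(b,1),s,t,X.round(4))
C=cloud("wrist",d,st)
for p in [(335,225),(310,250),(380,320),(300,320)]: print("z",C[p[1],p[0]].round(4))
for n,sl in [("pin",(slice(225,300),slice(530,600))),("big",(slice(155,200),slice(525,590)))]:
    Q=C[sl].reshape(-1,3);
    zt=.09 if n=="pin" else .11
    T=Q[abs(Q[:,2]-zt)<.003];print(n,len(T),T.mean(0).round(4),np.ptp(T,axis=0).round(4))
    T=Q[(abs(Q[:,2]-.054)<.0022)];print(" collar",len(T),T.mean(0).round(4),np.ptp(T,axis=0).round(4))
# top camera cross-check: block centre and the pin
t=np.load("top.npz");Q=cloud("top",t["d"]);m=(abs(Q[...,2]-.05)<.004)&(abs(Q[...,0]-.487)<.07)&(abs(Q[...,1]-.345)<.07)
print("block",[np.round(x,4) for x in cv2.minAreaRect(Q[m][:,:2].astype(np.float32))[:2]])
m=(abs(Q[...,2]-.011)<.006)&(abs(Q[...,0]-.495)<.09)&(abs(Q[...,1]+.36)<.09)&(t["im"].mean(-1)>np.percentile(t["im"].mean(-1)[262:308,422:472],20))
print("square",cv2.minAreaRect(Q[m][:,:2].astype(np.float32)))
E
```

```text
322.3 235.2 [5, 6, 15, 13, 150] 126.0 [0.4531 0.0862 0.1   ]
332.0 383.7 [6, 10, 13, 9, 55] 124.0 [0.6258 0.0964 0.1   ]
325.7 314.8 [2, 4, 20, 17, 240] 106.0 [0.5363 0.0895 0.109 ]
z [0.4419 0.0988 0.1028]
z [0.4682 0.0737 0.1012]
z [0.5444 0.1466 0.1051]
z [0.5447 0.0623 0.1041]
pin 195 [0.491  0.3485 0.0906] [0.0147 0.0158 0.0056]
 collar 627 [0.4882 0.3528 0.0527] [0.0812 0.0743 0.0043]
big 16 [0.398  0.3241 0.1074] [0.0171 0.0178 0.0009]
 collar 24 [0.3961 0.3125 0.0551] [0.0267 0.0134 0.0026]
block [array([0.4898, 0.3469]), array([0.0762, 0.0749])]
square ((0.48689305782318115, -0.35837021470069885), (0.17064133286476135, 0.16300535202026367), 88.9932861328125)
```

```bash
python3 - <<'E'
from h import *
print(rel(.4905,.348,.14,np.pi+.05),rel(.4905,.348,.058,np.pi+.05))
st={"eef_pos":np.zeros(3),"ee_rot":[0,0,0]}
c=arm.get_calibration("wrist");M=np.linalg.inv(c["mount"]);
for z in [0,-.0188,.024,.055]:
    p=M@[0,0,z,1];p=np.array(c["mtx"])@p[:3];print(z,p[:2]/p[2])
E
```

```text
[-2.77, 10.37, 7.67, -0.6] [-2.77, 10.37, 10.95, -0.6]
0 [324.36785423 304.77518016]
-0.0188 [324.26835018 325.71049753]
0.024 [324.46838453 283.62394224]
0.055 [324.56799842 262.66551352]
```

```bash
python3 -m crank '[[[-2.8,10.4,3,-0.6],[-2.8,10.4,3,-0.6],[-2.8,10.4,3,-0.6],[-2.8,10.4,4,-0.6],[-2.8,10.4,7.7,-0.6],[-2.8,10.4,7.7,-0.6],[-2.8,10.4,7.7,-0.6],[-2.8,10.4,7.7,-0.6],[-2.8,10.4,7.7,-0.6],[-2.8,10.4,7.7,-0.6],[-2.8,10.4,7.7,-0.6]]]'
python3 - <<'E'
from h import *
st=arm.get_state();im,d=arm.grab_frame("wrist");save("w2.png",im);np.savez("w2.npz",im=im,d=d,p=st["eef_pos"],r=st["ee_rot"])
print(st["eef_pos"],st["ee_rot"])
C=cloud("wrist",d,st);Q=C.reshape(-1,3)
k=np.hypot(Q[:,0]-.49,Q[:,1]-.348)<.02
for a,b in [(.085,.095),(.06,.085),(.052,.057)]:
    T=Q[k&(Q[:,2]>a)&(Q[:,2]<b)];print(len(T),T.mean(0).round(4),((T.min(0)+T.max(0))/2).round(4),np.ptp(T,axis=0).round(4))
E
```

```text
t: 4.72
eef_pos: [0.491, 0.35, 0.1402]
ee_rot: [3.14, 0.001, -3.09]
force: [-0.4, -0.9, 0.5]
width: 0.0612
gripper_force: 0.0
[0.49103208 0.34997585 0.14018927] [ 3.14016297e+00  1.21235591e-03 -3.08952173e+00]
668 [0.4912 0.3494 0.0906] [0.492  0.3495 0.0891] [0.0156 0.015  0.008 ]
314 [0.4859 0.3493 0.0732] [0.4873 0.3496 0.0725] [0.0064 0.0153 0.0249]
425 [0.4864 0.349  0.0542] [0.4868 0.3479 0.0545] [0.0329 0.039  0.0049]
```

View pics/w2.png

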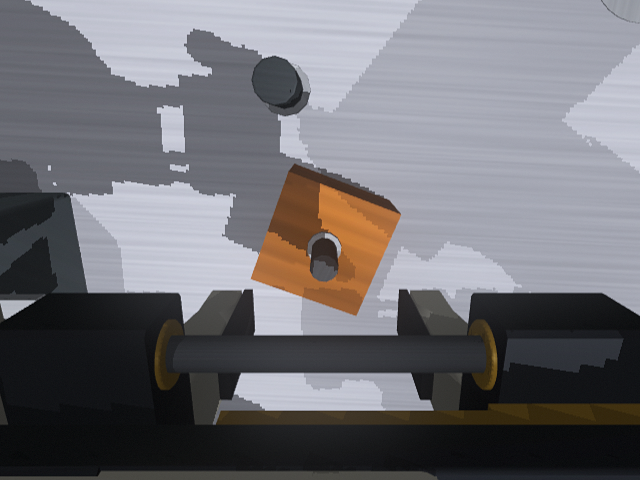

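The pin's top is at (322,268), centred under the fingers at x ≈ 0.491. Going down to grip.

```bash
python3 -m crank '[[[0,0,1,0],[0,0,2.2,0],[0,0,3.2,0],[0,0,3.25,0],[0,0,3.25,0],[0,0,3.25,0]]]'
python3 -m crank '[[[0,0,0,0],[0,0,0,0],[0,0,0,0],[0,0,0,0],[0,0,0,0],[0,0,0,0]]]' 1 25
python3 -m crank '[[[0,0,-1,0],[0,0,-2,0],[0,0,-3,0],[0,0,-4.4,0],[0,0,-4.8,0],[0,0,-4.8,0],[0,0,-4.8,0],[0,0,-4.8,0]]]'
python3 - <<'E'
from h import *
st=arm.get_state();im,d=arm.grab_frame("wrist");save("w3.png",cv2.resize(im[200:400,220:430],(630,600)));np.savez("w3.npz",im=im,d=d,p=st["eef_pos"],r=st["ee_rot"])
print(st["eef_pos"],st["ee_rot"])
C=cloud("wrist",d,st);Q=C.reshape(-1,3)-st["eef_pos"]
k=np.hypot(Q[:,0],Q[:,1])<.02
for a in np.arange(-.056,.0,.007):
    T=Q[k&(Q[:,2]>a)&(Q[:,2]<a+.007)]
    if len(T):print(round(a,3),len(T),((T.min(0)+T.max(0))/2).round(4),np.ptp(T,axis=0).round(4))
E
```

```text
t: 5.52
eef_pos: [0.4914, 0.3506, 0.0591]
ee_rot: [3.14, 0.002, -3.089]
force: [0.2, 0.3, 0.5]
width: 0.0617
gripper_force: 0.0
t: 6.28
eef_pos: [0.4908, 0.3498, 0.0577]
ee_rot: [-3.141, -0.0, -3.089]
force: [-0.2, 0.1, 0.0]
width: 0.0155
gripper_force: 25.0
t: 7.28
eef_pos: [0.4904, 0.3494, 0.1765]
ee_rot: [-3.14, -0.001, -3.089]
force: [0.7, -0.8, -0.6]
width: 0.0155
gripper_force: 25.0
[0.49035457 0.34941631 0.17645913] [-3.14004634e+00 -1.49621214e-03 -3.08943597e+00]
-0.042 71 [-0.0006  0.0004 -0.0379] [0.0064 0.0098 0.0057]
-0.035 86 [-0.0012  0.0004 -0.0314] [0.0048 0.0096 0.0065]
-0.028 78 [-0.0022  0.0001 -0.0247] [0.0037 0.0088 0.0065]
-0.021 2 [-0.0038  0.0002 -0.0206] [0.0003 0.0024 0.0004]
-0.014 1 [-0.0087  0.0019 -0.007 ] [0. 0. 0.]
-0.007 489 [-0.0046  0.0001 -0.0034] [0.0104 0.0163 0.0067]
```

View pics/w3.png

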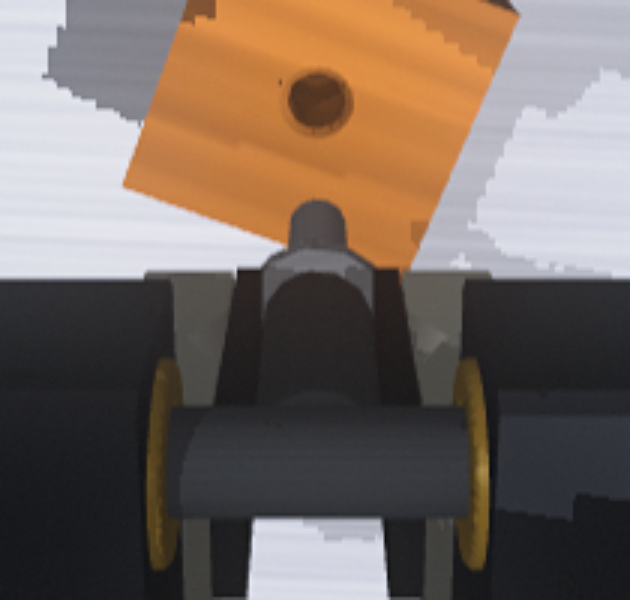

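The held pin is vertical with its shank at crop (318,230), centred in y and about 1 mm forward of the TCP. Moving above the ear to remeasure the hole.

```bash
python3 - <<'E'
from h import *
print(rel(.452,.086,.22,np.pi+.05))
E
```

```text
[2.09, -10.45, -1.72, 0.03]
```

```bash
python3 -m crank '[[[0,0,-1.7,0],[2.1,-10.45,-1.7,0],[2.1,-10.45,-1.7,0],[2.1,-10.45,-1.7,0],[2.1,-10.45,-1.7,0],[2.1,-10.45,-1.7,0],[2.1,-10.45,-1.7,0],[2.1,-10.45,-1.7,0],[2.1,-10.45,-1.7,0],[2.1,-10.45,-1.7,0],[2.1,-10.45,-1.7,0]]]'
python3 - <<'E'
from h import *
st=arm.get_state();im,d=arm.grab_frame("wrist");save("w4.png",cv2.resize(im[140:340,220:430],(630,600)));np.savez("w4.npz",im=im,d=d,p=st["eef_pos"],r=st["ee_rot"])
print(st["eef_pos"],st["ee_rot"])
e=arm.recognise("ear_hole","wrist");print(e[:2])
C=cloud("wrist",d,st);Q=C.reshape(-1,3)
# ear plane and the hole in it
p=np.array(st["eef_pos"])
m=(abs(C[...,2]-.1)<.006)&(abs(C[...,0]-.453)<.03)&(abs(C[...,1]-.087)<.03)
v,u=np.nonzero(m);print("ear z",np.median(C[m][:,2]),u.min(),u.max(),v.min(),v.max())
for uu,vv in [(324,235),(324,225)]:
    a,b,s,t=blob(im,uu,vv,16);print(a,b,s,t,ray(a,b,.1,st).round(4))
E
```

```text
t: 8.7
eef_pos: [0.452, 0.0867, 0.2201]
ee_rot: [-3.141, -0.0, -3.089]
force: [-0.0, 0.5, 0.0]
width: 0.0152
gripper_force: 25.0
[0.45202267 0.08665822 0.22008899] [-3.14135073e+00 -3.35837356e-04 -3.08864737e+00]
[{'extent': [257.8, 202.5, 132.8, 208.0], 'score': 0.79}]
ear z 0.100934651378743 283 364 201 277
323.938566552901 234.11945392491467 [6, 6, 21, 19, 293] 150.0 [0.4531 0.086  0.1   ]
323.88256227758006 233.7473309608541 [6, 16, 21, 17, 281] 151.0 [0.4528 0.086  0.1   ]
```

View pics/w4.png

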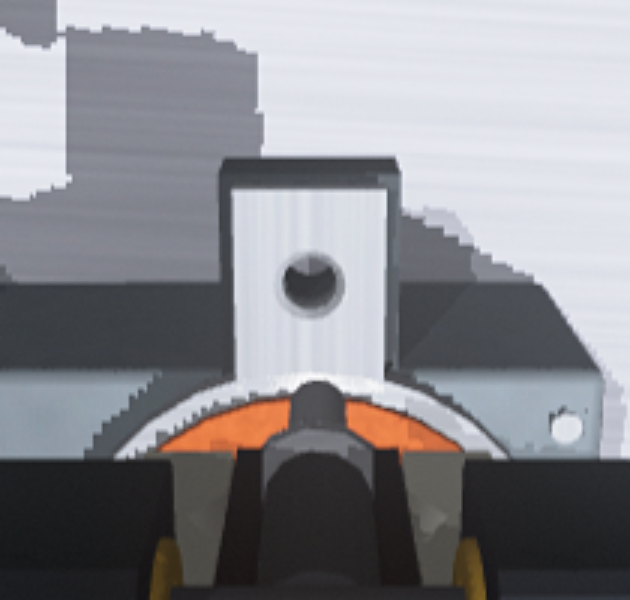

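The hole is whole at crop (312,284), i.e. pixel (324,234.5), giving (0.453,0.086). The shank is about 1 mm to the left in y. I'll shift it over and lower the tip into the ear.

```bash
python3 -m crank '[[[0,-0.05,1,0],[0,-0.05,2,0],[0,-0.05,2.6,0],[0,-0.05,2.8,0],[0,-0.05,2.8,0],[0,-0.05,2.8,0]]]'
python3 -m crank '[[[0,0,0.1,0],[0,0,0.2,0],[0,0,0.3,0],[0,0,0.4,0],[0,0,0.4,0]]]'
```

```text
t: 9.55
eef_pos: [0.4525, 0.0852, 0.151]
ee_rot: [3.141, 0.001, -3.089]
force: [0.7, -0.5, -1.3]
width: 0.0153
gripper_force: 25.0
t: 10.18
eef_pos: [0.4519, 0.0849, 0.14]
ee_rot: [-3.141, -0.001, -3.089]
force: [-0.1, 0.4, -0.3]
width: 0.0154
gripper_force: 25.0
```

```bash
python3 -m crank '[[[0,0,0.12,0],[0,0,0.24,0],[0,0,0.36,0],[0,0,0.48,0],[0,0,0.48,0]]]'
python3 - <<'E'
from h import *
st=arm.get_state();im,d=arm.grab_frame("wrist");save("w5.png",cv2.resize(im[200:340,220:430],(800,533)))
print(st["eef_pos"],st["force"])
E
```

```text
t: 10.8
eef_pos: [0.4519, 0.0849, 0.128]
ee_rot: [-3.141, -0.001, -3.089]
force: [0.4, 0.2, -0.5]
width: 0.0155
gripper_force: 25.0
[0.45187545 0.08488704 0.12796518] [ 0.39098744  0.20795186 -0.50545254]
```

View pics/w5.png

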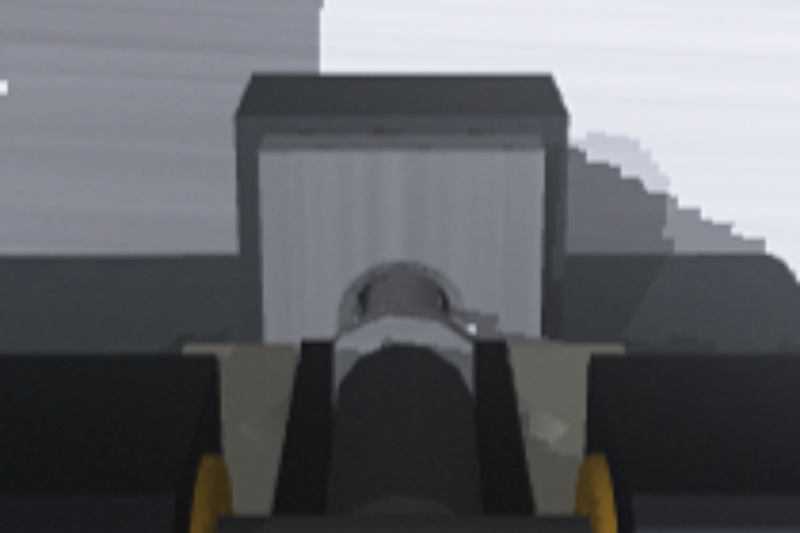

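The shank stands in the hole at crop (402,290), well centred and without force. Pressing it home, 20 mm more.

```bash
python3 -m crank '[[[0,0,0.15,0],[0,0,0.3,0],[0,0,0.45,0],[0,0,0.6,0],[0,0,0.72,0],[0,0,0.8,0],[0,0,0.85,0],[0,0,0.85,0]]]'
```

```text
t: 11.85
eef_pos: [0.4521, 0.085, 0.1076]
ee_rot: [-3.141, 0.0, -3.089]
force: [-3.5, -0.2, 6.6]
width: 0.0151
gripper_force: 25.0
```

```bash
python3 -m crank '[[[0,0,0,0],[0,0,0,0],[0,0,0,0],[0,0,0,0],[0,0,-1,0],[0,0,-2.5,0],[0,0,-4.5,0],[2,-6.4,-6,0],[2,-6.4,-6,0],[2,-6.4,-6,0],[2,-6.4,-6,0],[2,-6.4,-6,0]]]' 0.5
python3 -m crank '[[[0,0,0,0],[0,0,0,0],[0,0,0,0]]]'
python3 - <<'E'
from h import *
st=arm.get_state();im,d=arm.grab_frame("wrist");save("w6.png",im);np.savez("w6.npz",im=im,d=d,p=st["eef_pos"],r=st["ee_rot"])
print(st["eef_pos"],st["ee_rot"])
C=cloud("wrist",d,st)
for r in arm.trace("pin","wrist")[:2]:
    Q=C[r["mask"]];T=Q[Q[:,2]>Q[:,2].max()-.006];print("pin",r["score"],r["extent"],T.mean(0),Q[:,2].max())
for r in arm.trace("flap_handle","wrist")[:2]: print("handle",r["score"],r["extent"])
E
```

```text
t: 13.35
eef_pos: [0.4104, -0.0774, 0.2569]
ee_rot: [3.141, 0.0, -3.09]
force: [-0.2, 0.4, 0.0]
width: 0.044
gripper_force: 0.0
t: 13.72
eef_pos: [0.4106, -0.0769, 0.2568]
ee_rot: [-3.141, -0.001, -3.088]
force: [0.1, -0.8, -0.1]
width: 0.0438
gripper_force: 0.0
[ 0.41058046 -0.07688132  0.25677117] [-3.14149702e+00 -5.62429963e-04 -3.08826449e+00]
pin 0.67 [502.9, 269.3, 38.6, 23.8] [ 0.33626738 -0.0805686   0.41608633] 0.4160863297000382
handle 0.95 [263.9, 282.3, 123.6, 117.0]
```

View pics/w6.png

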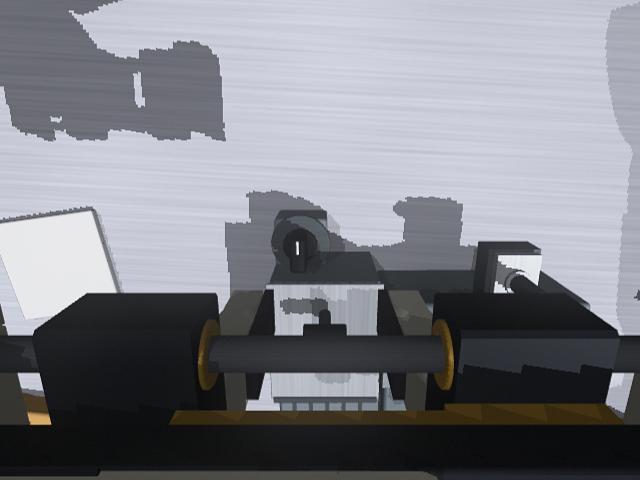

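The pin's collar sits on the ear at (512,278). The handle shows at (325,330) just above the gripper's rod, with the flap's front edge at row 285. Measuring handle, flap edge and pin.

```bash
python3 - <<'E'
from h import *
z=np.load("w6.npz");d=z["d"];st={"eef_pos":z["p"],"ee_rot":z["r"]}
C=cloud("wrist",d,st)
def rep(n,m):
    Q=C[m];print(n,m.sum(),Q.mean(0).round(4),Q.min(0).round(4),Q.max(0).round(4))
v,u=np.mgrid[:480,:640]
rep("pin",(u>495)&(u<545)&(v>262)&(v<295)&(C[...,2]>.103)&(C[...,2]<.15))
rep("handle",(u>290)&(u<360)&(v>300)&(v<340)&(C[...,2]>.112)&(C[...,2]<.15))
f=(u>275)&(u<376)&(v>287)&(v<400)&(C[...,2]>.085)&(C[...,2]<.108)
rep("flap",f)
Q=C[f];A=np.c_[Q[:,:2],np.ones(len(Q))];print("plane",np.linalg.lstsq(A,Q[:,2],rcond=None)[0])
print("rect",cv2.minAreaRect(Q[:,:2].astype(np.float32)))
for row in (290,310,325):
    w=np.nonzero(f[row])[0];print(row,w.min(),w.max(),C[row,w.min()].round(4),C[row,w.max()].round(4))
t=np.load("top.npz");T=cloud("top",t["d"])
m=(T[...,2]>.115)&(T[...,2]<.15)&(abs(T[...,1]+.07)<.06);print("top handle",m.sum(),T[m].mean(0),np.ptp(T[m],axis=0))
g=t["im"].mean(-1);B=T[(abs(T[...,0]-.495)<.08)&(abs(T[...,1]+.36)<.08)&(T[...,2]>.006)&(T[...,2]<.02)];print("square",np.median(B,0),B.min(0),B.max(0))
E
```

```text
pin 613 [0.4488 0.0812 0.1165] [0.4425 0.0743 0.1032] [0.4618 0.0954 0.1418]
handle 581 [ 0.4893 -0.0731  0.1299] [ 0.4858 -0.09    0.1122] [ 0.4937 -0.0561  0.1358]
flap 6865 [ 0.5203 -0.0704  0.0969] [ 0.466  -0.115   0.0922] [ 0.5842 -0.0213  0.108 ]
plane [-0.04604907 -0.00171613  0.12074763]
rect ((0.5251766443252563, -0.07021312415599823), (0.11436861008405685, 0.09239993989467621), 2.966069459915161)
290 276 375 [ 0.4727 -0.1149  0.0993] [ 0.468  -0.0315  0.0998]
310 276 375 [ 0.4921 -0.1148  0.0974] [ 0.4866 -0.0298  0.0993]
325 276 375 [ 0.5061 -0.1144  0.0981] [ 0.5017 -0.0283  0.0977]
top handle 87 [ 0.49184973 -0.07479575  0.13234765] [0.01417327 0.03349493 0.01401238]
square [ 0.49419829 -0.36011094  0.01002386] [ 0.41551159 -0.4394527   0.00601546] [ 0.5736111  -0.28219083  0.01993911]
```

Pin top reads about 140 mm, so it is home. The handle axis is at (0.493,-0.073,0.128) with the flap at about 0.046 rad. Going to pinch the bar's ends.

```bash
python3 - <<'E'
from h import *
print(rel(.493,-.073,.113,np.pi+.05))
E
```

```text
[-3.3, -0.01, 5.76, 0.03]
```

```bash
python3 -m crank '[[[-2,0,1,0],[-3.3,0,2,0],[-3.3,0,2,0],[-3.3,0,3.2,0],[-3.3,0,4.2,0],[-3.3,0,5.2,0],[-3.3,0,5.75,0],[-3.3,0,5.75,0],[-3.3,0,5.75,0]]]'
python3 -m crank '[[[0,0,0,0],[0,0,0,0],[0,0,0,0]]]' 1 15
```

```text
t: 15.0
eef_pos: [0.4935, -0.073, 0.1143]
ee_rot: [-3.142, 0.001, -3.089]
force: [0.2, 0.1, -0.2]
width: 0.0438
gripper_force: 0.0
t: 15.38
eef_pos: [0.4932, -0.0733, 0.1137]
ee_rot: [-3.141, 0.001, -3.089]
force: [0.4, -3.1, 1.5]
width: 0.034
gripper_force: 15.0
```

Width is 34 mm, so the bar is pinched. Swinging the flap along its arc.

```bash
python3 -m crank '[[[-0.22,0,-0.4,0],[-0.5,0,-0.84,0],[-0.82,0,-1.2,0],[-1.17,0,-1.52,0],[-1.58,0,-1.78,0],[-2.0,0,-2.0,0],[-2.45,0,-2.16,0],[-2.92,0,-2.28,0],[-3.4,0,-2.32,0],[-3.88,0,-2.31,0],[-3.88,0,-2.31,0]]]'
```

```text
t: 16.75
eef_pos: [0.5924, -0.0679, 0.1716]
ee_rot: [-3.141, 0.003, -3.089]
force: [1.1, -2.0, 4.8]
width: 0.0336
gripper_force: 15.0
```

```bash
python3 -m crank '[[[-0.38,0,0.06,0],[-0.75,0,0.15,0],[-1.1,0,0.28,0],[-1.46,0,0.44,0],[-1.46,0,0.44,0],[-1.46,0,0.44,0]]]'
```

```text
t: 17.5
eef_pos: [0.628, -0.066, 0.1608]
ee_rot: [-3.142, 0.003, -3.089]
force: [3.7, -2.7, 5.0]
width: 0.0337
gripper_force: 15.0
```

```bash
python3 -m crank '[[[0,0,0,0],[0,0,0,0],[0,0,0,0],[0,0,0,0],[0,0,-1,0],[0,0,-2.5,0],[0,0,-4.8,0],[0,0,-4.8,0],[3,-0.1,-4.8,0],[6.7,-0.1,-4.2,0],[6.7,-0.1,-3.6,0],[6.7,-0.1,-3.6,0]]]' 0.5
python3 -m crank '[[[0,0,0,0],[0,0,0,0],[0,0,0,0]]]'
python3 - <<'E'
from h import *
st=arm.get_state();im,d=arm.grab_frame("wrist");save("w7.png",im);np.savez("w7.npz",im=im,d=d,p=st["eef_pos"],r=st["ee_rot"])
print(st["eef_pos"],st["ee_rot"])
C=cloud("wrist",d,st)
for r in arm.trace("filter","wrist")[:2]:
    Q=C[r["mask"]];print(r["score"],r["extent"],np.percentile(Q,[2,50,98],axis=0).round(4))
im,d=arm.grab_frame("top");C=cloud("top",d)
m=(C[...,2]>.14)&(abs(C[...,0]-.62)<.05)&(abs(C[...,1]+.066)<.07);Q=C[m];print("flap top view",m.sum(),Q.min(0),Q.max(0))
E
```

```text
t: 19.0
eef_pos: [0.4552, -0.0777, 0.2488]
ee_rot: [3.141, -0.002, -3.089]
force: [2.0, 0.3, 1.5]
width: 0.0436
gripper_force: 0.0
t: 19.38
eef_pos: [0.4598, -0.0773, 0.2499]
ee_rot: [-3.142, -0.0, -3.09]
force: [0.1, 0.1, 0.7]
width: 0.0435
gripper_force: 0.0
[ 0.45980923 -0.0772544   0.24987107] [-3.14151931e+00 -3.91553881e-04 -3.08952058e+00]
0.67 [285.4, 262.4, 87.6, 32.5] [[ 0.5175 -0.1078  0.0155]
 [ 0.5202 -0.0714  0.0587]
 [ 0.5279 -0.0347  0.0858]]
flap top view 468 [ 0.58353405 -0.11914433  0.14019301] [ 0.63042761 -0.02134515  0.21214633]
```

View pics/w7.png

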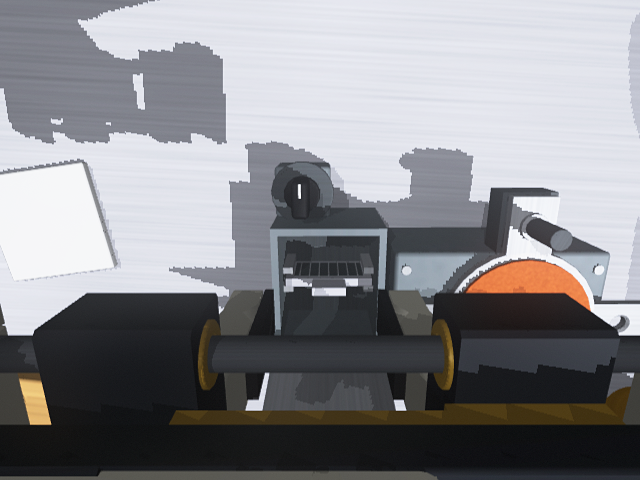

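The flap stands open, the box is open with the filter's bright tab at (328,290), and the pin is still seated at (540,230). Measuring the tab and box opening.

```bash
python3 - <<'E'
from h import *
z=np.load("w7.npz");d=z["d"];im=z["im"];st={"eef_pos":z["p"],"ee_rot":z["r"]}
C=cloud("wrist",d,st);v,u=np.mgrid[:480,:640]
def rep(n,m):
    Q=C[m];print(n,m.sum(),Q.mean(0).round(4),((Q.min(0)+Q.max(0))/2).round(4),Q.min(0).round(4),Q.max(0).round(4))
b=(u>300)&(u<365)&(v>268)&(v<305)
rep("tab top",b&(C[...,2]>.081)&(C[...,2]<.093));rep("tab",b&(C[...,2]>.067)&(C[...,2]<.093))
for row in (245,300,325):
    w=np.nonzero((C[row,:,2]<.08)&(u[row]>270)&(u[row]<390))[0]; print(row,w.min(),w.max())
    w=np.nonzero((abs(C[row,:,2]-.091)<.004)&(u[row]>262)&(u[row]<395))[0];print(" rim",w.tolist()[:3],w.tolist()[-3:],[C[row,i].round(3).tolist() for i in (w[0],w[-1])])
r=np.abs(C[...,2]-.091)<.004
w=np.nonzero(r[300]&(u[300]>262)&(u[300]<395))[0]
print([ (i,C[300,i,1].round(4)) for i in w])
print(rel(.523,-.071,.13,np.pi+.05),rel(.523,-.071,.067,np.pi+.05))
B=im.mean(-1);m=(u<125)&(v>155)&(v<285)&(C[...,2]>.005)&(C[...,2]<.02)&(B>200)
Q=C[m];print("square",cv2.minAreaRect(Q[:,:2].astype(np.float32)))
E
```

```text
tab top 341 [ 0.5233 -0.0708  0.0846] [ 0.5235 -0.0708  0.084 ] [ 0.5186 -0.0853  0.081 ] [ 0.5285 -0.0563  0.0869]
tab 543 [ 0.522  -0.071   0.0808] [ 0.5235 -0.0709  0.077 ] [ 0.5186 -0.0858  0.067 ] [ 0.5285 -0.0559  0.0869]
245 279 389
 rim [271, 272, 273] [384, 385, 386] [[0.483, -0.121, 0.089], [0.479, -0.026, 0.088]]
300 281 375
 rim [274, 275, 276] [278, 279, 377] [[0.533, -0.117, 0.088], [0.528, -0.029, 0.089]]
325 282 374
 rim [275, 276, 277] [279, 280, 376] [[0.556, -0.116, 0.09], [0.552, -0.028, 0.088]]
[(np.int64(274), np.float64(-0.1174)), (np.int64(275), np.float64(-0.1165)), (np.int64(276), np.float64(-0.1157)), (np.int64(277), np.float64(-0.1147)), (np.int64(278), np.float64(-0.1139)), (np.int64(279), np.float64(-0.113)), (np.int64(377), np.float64(-0.0289))]
[-2.56, 0.12, 4.79, 0.02] [-2.56, 0.12, 7.31, 0.02]
square ((0.49716615676879883, -0.35826027393341064), (0.10955850780010223, 0.11109216511249542), 10.446935653686523)
```

```bash
python3 -m crank '[[[-1.5,0.1,0.5,0],[-2.55,0.1,1.5,0],[-2.55,0.1,3,0],[-2.55,0.1,4.4,0],[-2.55,0.1,4.8,0],[-2.55,0.1,4.8,0],[-2.55,0.1,4.8,0],[-2.55,0.1,4.8,0]]]' 0.6
python3 -m crank '[[[0,0,0.5,0],[0,0,1,0],[0,0,1.5,0],[0,0,2,0],[0,0,2.5,0],[0,0,2.5,0],[0,0,2.5,0]]]'
```

```text
t: 20.52
eef_pos: [0.5234, -0.0714, 0.1313]
ee_rot: [3.141, 0.002, -3.089]
force: [0.0, -0.1, 0.0]
width: 0.035
gripper_force: 0.0
t: 21.4
eef_pos: [0.5228, -0.0715, 0.0676]
ee_rot: [-3.141, 0.0, -3.089]
force: [0.2, -0.9, 0.3]
width: 0.0349
gripper_force: 0.0
```

No contact on the way down. Gripping, then drawing straight up.

```bash
python3 -m crank '[[[0,0,0,0],[0,0,0,0],[0,0,0,0],[0,0,0,0]]]' 1 30
python3 -m crank '[[[0,0,-0.4,0],[0,0,-0.8,0],[0,0,-1.3,0],[0,0,-1.8,0],[0,0,-2.4,0],[0,0,-3,0],[0,0,-3.6,0],[0,0,-4.2,0],[0,0,-4.8,0],[0,0,-4.8,0],[0,0,-4.8,0]]]'
python3 - <<'E'
from h import *
print(rel(.496,-.359,.187,np.pi+.05))
E
```

```text
t: 21.9
eef_pos: [0.523, -0.0714, 0.0679]
ee_rot: [3.142, 0.001, -3.089]
force: [1.1, 0.5, 4.4]
width: 0.0294
gripper_force: 30.0
t: 23.28
eef_pos: [0.5222, -0.0715, 0.1871]
ee_rot: [3.141, -0.001, -3.09]
force: [-0.2, -0.8, -0.9]
width: 0.0296
gripper_force: 30.0
[1.65, -11.43, 0.0, 0.02]
```

```bash
python3 -m crank '[[[0.3,-1.5,0,0],[0.5,-3,0,0],[0.7,-4.5,0,0],[0.9,-6,0,0],[1.1,-7.5,0,0],[1.3,-9,0,0],[1.5,-10.3,0.3,0],[1.65,-11.2,0.6,0],[1.65,-11.45,0.8,0],[1.65,-11.45,0.8,0],[1.65,-11.45,0.8,0],[1.65,-11.45,0.8,0]]]'
python3 -m crank '[[[0,0,0,0],[0,0,0,0],[0,0,0,0],[0,0,0,0]]]'
python3 - <<'E'
from h import *
st=arm.get_state();im,d=arm.grab_frame("wrist");print(st["eef_pos"],st["width"],st["gripper_force"])
C=cloud("wrist",d,st);v,u=np.mgrid[:480,:640]
m=(abs(C[...,0]-st["eef_pos"][0])<.03)&(abs(C[...,1]+.359)<.06)&(C[...,2]>.09)&(C[...,2]<.17)&(v<335)
Q=C[m];print(m.sum(),Q.min(0),Q.max(0),[Q[(Q[:,2]>a)&(Q[:,2]<a+.012)].mean(0).round(4) for a in (.115,.14)])
a,da=arm.grab_frame("scene");save("end.png",cv2.resize(a[150:350,60:460],(800,400)))
E
```

```text
t: 24.78
eef_pos: [0.4967, -0.3589, 0.168]
ee_rot: [-3.141, 0.001, -3.088]
force: [0.1, 0.2, -1.3]
width: 0.0292
gripper_force: 30.0
t: 25.28
eef_pos: [0.4963, -0.3596, 0.1675]
ee_rot: [-3.142, 0.0, -3.089]
force: [-0.8, -0.2, -1.2]
width: 0.0295
gripper_force: 30.0
[ 0.49631416 -0.35957044  0.16752662] 0.029459756040352395 29.99974697828293
5841 [ 0.48706482 -0.39905175  0.11281874] [ 0.49669754 -0.31933103  0.16999606] [array([ 0.4932, -0.3594,  0.1214]), array([ 0.4931, -0.3592,  0.1462])]
```

View pics/end.png

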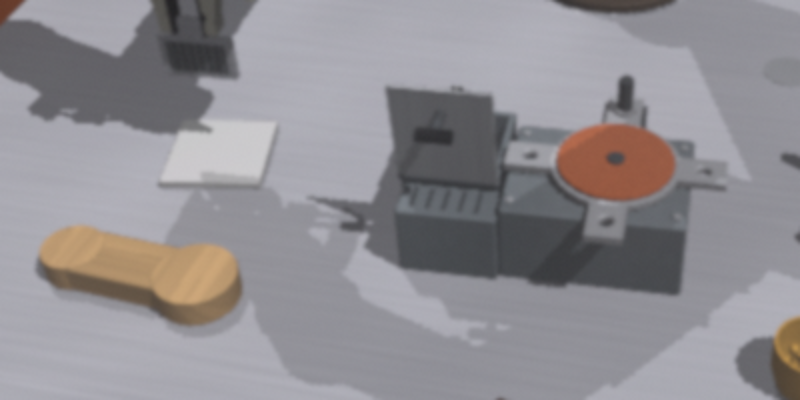

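The plate hangs upright at crop (200,55), with its lower edge at 0.113 m over the square. The flap stands open and the pin is seated at (625,95). Handing in.

```bash
python3 -c "
from station import arm
print(arm.job_done())"
```

```text
the job is handed in; nothing more can be done
None
```

I handed the job in at about 25 s: pin home and released in the ear and lug, flap standing open, and the filter plate held upright with about 10 cm of clear air above the white square; no verdict came back.

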